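# Empty a mixed tube block into its trays and hold up the conical tube slanted

## Robot

A 6-joint arm with a two-finger parallel gripper is mounted at the origin on a cart in front of the work surface, level with it; the furniture and walls round the work are solid. World frame = base frame: x ahead of the robot, y to its left, z up, the work surface at z = 0. Lengths are in m, angles in rad, forces in N, time in s.
With the tool pointing down it reaches from about 0.25 to 0.725 m from the base axis. Payload 4 kg.
Tool frame: the origin (TCP) lies midway between the tips of the shut fingers; the grasp point (between the pads) lies 19 mm behind it; z points along the fingers, y is the line along which they close (so a half turn about z gives the same grasp; the last joint's range is limited). The gripper opens to 85 mm and grips with 20 to 120 N. Pads are 22 mm wide; open, the fingers measure 114 mm over their backs; the gripper's body (76 mm by 85 mm) begins 54 mm behind the grasp point. The pads swing forward as they close: fully open they stand 13 mm farther back than shut.
Start: joints at [1.14, 0.241, 0.005, 1.335, 0, 1.571], TCP at [0.209, 0.454, 0.231] pointing down, gripper open.
Joint ranges: [-2.72, 2.72], [-1.05, 1.87], [-1.09, 1.28], [-1.99, 2.15], [-1.42, 1.44], [-3.14, 3.14]. Speed limits (rad/s): [2.79, 2.79, 3.14, 3.14, 3.14, 3.14].

## Interface

Orientations are given as a unit quaternion [x, y, z, w].
In Python, from workcell import bot gives the robot as it stands. The module is installed in compiled form; this text tells all that it offers.
- The arm moves only by the tool drive_tool, never from a script. Its arguments are lists of equal length, an entry for each row: "slide": the shift along the tool's x, y, z scaled (see below), a list of three; "rotation": the turn, a rotation vector about the tool's x, y, z scaled (see below), a list of three. A call has exactly 8 rows; each row is the pose to reach, as a shift and turn from the pose commanded when the call began, along the tool's axes at that moment; what a row does not reach only later rows make up. The controller multiplies each number of a shift by 250 mm and each number of a turn by 0.5 rad. A row lasts 1/8 s, in which the tool goes at most 62.5 mm and 10.7 degrees, less where a joint would pass 70% of its speed; a pose out of reach is approached as far as the arm can. A call with a number of a shift or a turn outside -1 to 1 is refused whole. A call with a gripper value outside its range is refused whole. "gripper" is the opening, from 0 (shut) to 1 (fully open), set as the call begins (left out, the last holds). The fingers move at their own pace and stop on an object; the grip force is fixed at half the most. Time passes only in rows, so rows that repeat a pose let the fingers close, or fill a call up. It gives the time, the measured TCP pose, the force, the opening and the grip force at its end, in the units of the state.
- bot.get_obs(): the state, without advancing time (a new reading comes with each control period).
- bot.camera(name): name is "scene" or "side" or "wrist"; returns a dict with "image" (480x640x3 uint8, red, green, blue), "z_map" (480x640 float32, m along the optical axis (not along the pixel's ray), 0 where there is no reading), "camera_matrix" (3x3 intrinsics, pixels), "xyz" and "orientation" of the camera in the world. Camera axes: x right, y up, looking along -z (the intrinsics and any distortion apply to the point x, -y, -z); pixel columns grow to the right and rows downward; lengths in m; the calibration is good to about 2 mm. A picture is of the moment at which its call begins.
- bot.job_done(): hands the job in; it is judged then, once.
The state is a dict: "clock": time; "joint_pos": joint angles; "joint_vel": joint speeds; "tau": joint torques, N m; "eef_pos": TCP position; "tool_rot": TCP orientation; "ft_force": force on the tool from outside, world axes, zero at the start; "ft_torque": the same for the moment, N m; "grip_width": finger opening in m; "grasp_force": force on a finger pad.
Only numpy, scipy, OpenCV 4.12 (cv2) and the standard library are available. Lean on these libraries where they do the work, as an engineer would, in place of code of your own. Each camera call takes 0.05 s, during which the arm holds its last target. There are 200 camera calls.

## Task

Empty the mixed metal block: first put its vial into the tray that already holds a vial and its short sample tube into the tray that already holds a sample tube, letting go of both. Then draw the tall conical tube out of the block, turn it to a slant of 45 degrees with its cap end up for a look at its tip, and finish while still holding it like that, motionless, above the block with the tube's middle at least 15 cm above the bench. Leave what was in the trays in them, and do not push the cream tip box or the blue micro-tube rack about.

Things in the scene. Friction and masses are not known exactly. Their poses are not given: they have to be found in the camera images.
- block: Fixed grey metal tube block, 62 x 184 x 32 mm; origin at the centre of its underside, z up, y along its length. Three round wells 26 mm deep (floor 6 mm above the bench) in a row on its long midline: the vial's at y = +60 mm, the tall conical tube's at y = 0, the short sample tube's at y = -60 mm; each about 1.5 mm wider than what stands in it.
- tray_v: Fixed open blue tray, 120 x 160 x 70 mm, walls and floor 3 mm thick, that already holds one vial near its +y end. Origin at the centre of its underside, y along its length. Stands at the left or at the right of the block, changing places with the other, identical tray.
- tray_t: Fixed open blue tray, identical to the other one, that already holds one sample tube lying along the tray's x, near its +y end. Origin at the centre of its underside, y along its length.
- vial_mid (a point): Centre, half-way up, of the loose white screw-cap vial in the block: 61 mm tall, body 24.4 mm and cap 22.4 mm in diameter (the cap is the top 15 mm), about 24 g; z is its long axis, towards the cap. Stands upright in the block at first, centre about 36 mm above the bench.
- tube_mid (a point): Centre, half-way up, of the loose short capped sample tube in the block: 75 mm tall, body 12.6 mm and purple cap 16.4 mm in diameter (the cap is the top 16 mm), about 11 g; z is its long axis, towards the cap. Stands upright in the block at first, centre about 43 mm above the bench.
- conical_mid (a point): Centre, half-way up, of the loose tall white conical tube in the block: 120 mm long, body 17 mm and ribbed grey cap 21 mm in diameter (the cap is the top 20 mm), tapering to its tip in the last 22 mm, about 30 g; z is its long axis, towards the cap. Stands upright in the block at first (it may lean up to 3 degrees), centre about 66 mm above the bench.
- vial: The loose vial of the block; origin at the centre of its underside.
- tube: The loose sample tube of the block; origin at the centre of its underside. A large fixed centrifuge, too tall to work close to, stands behind the block's right end and the right tray (about x over 0.57 m and y below 0.07 m in the world): keep the hand clear of it.
- conical: The conical tube; origin at its tip.
- vial_old_mid (a point): Centre of the vial that stands upright in one tray from the start, 25 mm in diameter and 61 mm tall: stays there.
- tube_old_mid (a point): Centre of the sample tube that lies in the other tray from the start, 75 mm long and 16 mm in diameter: stays there.
- cream_box: Bystander: closed cream pipette-tip box with a clear lid, 135 x 97 x 90 mm, origin under its centre, behind the block.
- blue_rack: Bystander: low blue micro-tube rack, 150 x 106 x 30 mm, origin under its centre, behind the left tray.
Not all that is in view belongs to the job. Leave any brown look-alike of the tray_t alone.

How it is judged:
On the way, in this order (a step that is already met when the one before it is completed fails the run):
1. the vial and the sample tube lie each in the tray of its kind, let go (x of vial_mid in the frame of tray_v between -0.055 and 0.055 m and y of vial_mid in the frame of tray_v between -0.075 and 0.075 m and z of vial_mid in the frame of tray_v below 0.062 m and x of tube_mid in the frame of tray_t between -0.055 and 0.055 m and y of tube_mid in the frame of tray_t between -0.075 and 0.075 m and z of tube_mid in the frame of tray_t below 0.062 m and contact force between the fingers and vial below 0.1 N and contact force between the fingers and tube below 0.1 N), for 0.2 s.
2. the conical tube is drawn clear out of the block in the fingers (height (world z) of conical above 0.045 m and contact force between the fingers and conical above 0.5 N and contact force between conical and block below 0.1 N), for 0.1 s.
At the end, for the whole second after the job is handed in: Vial and sample tube lie let go in their own kind's trays, the old contents too. The conical tube is held still in the fingers, 33 to 57 degrees from vertical, cap up, its middle at least 150 mm above the bench and within 150 mm (level distance) of the block's centre, free of the block (all of step 1 and height (world z) of conical_mid above 0.15 m and angle between conical_mid's own z axis and vertical between 0.576 and 0.995 rad and contact force between the fingers and conical above 0.5 N and contact force between conical and block below 0.1 N and horizontal distance between conical_mid and block below 0.15 m and linear speed of conical below 0.04 m/s and angular speed of conical below 0.3 rad/s and x of vial_old_mid in the frame of tray_v between -0.055 and 0.055 m and y of vial_old_mid in the frame of tray_v between -0.075 and 0.075 m and z of vial_old_mid in the frame of tray_v below 0.062 m and x of tube_old_mid in the frame of tray_t between -0.055 and 0.055 m and y of tube_old_mid in the frame of tray_t between -0.075 and 0.075 m and z of tube_old_mid in the frame of tray_t below 0.062 m); the arm keeps its last pose, push and grip.
It fails at once if the cream tip box is pushed more than 30 mm (distance of cream_box from where it was at the start of the episode above 0.03 m).
It fails at once if the blue micro-tube rack is pushed more than 30 mm (distance of blue_rack from where it was at the start of the episode above 0.03 m).
It also fails if it takes over 72 s, if anything falls off the work surface, if the arm or the gripper's body presses on something with over 40 N, if the wrist force passes 120 N, or if a joint passes its speed limit or range.

## Working session

There is one attempt and no reset: what is moved stays moved. The work goes in short steps, Python scripts to look and compute and a tool call to move; the robot and the scene stay as the last step left them, time stands still between calls to the robot, and variables do not carry over. Pictures are saved under pics/ and viewed, at most 10 in all, crops included, and the job is handed in when it is done.

Besides the shell and the picture viewer there is one more tool, called after ">>>" as name(argument=value, ...) on one line, values as JSON. drive_tool: Moves the arm, as the interface text tells. Shifts and turns lie within -1 to 1; 1 stands for 250 mm of shift or 0.5 rad of turn. Its arguments: {"type":"object","properties":{"slide":{"type":"array","items":{"type":"array","items":{"type":"number"}}},"rotation":{"type":"array","items":{"type":"array","items":{"type":"number"}}},"gripper":{"type":"number"}},"required":["slide","rotation"]}

```bash
mkdir -p pics; cat > h.py <<'E'
import numpy as np, cv2
from scipy.spatial.transform import Rotation as R
from workcell import bot
def cam(n):
    c=bot.camera(n); K=np.array(c["camera_matrix"]); z=c["z_map"]
    v,u=np.mgrid[0:480,0:640]
    P=np.stack([(u-K[0,2])/K[0,0]*z,-(v-K[1,2])/K[1,1]*z,-z],-1)
    c["P"]=P@R.from_quat(c["orientation"]).as_matrix().T+np.array(c["xyz"])
    c["P"][z==0]=np.nan
    return c
def save(c,f): cv2.imwrite(f,cv2.cvtColor(c["image"],cv2.COLOR_RGB2BGR))
E
python3 - <<'E'
from h import *
o=bot.get_obs(); print({k:np.round(v,3).tolist() for k,v in o.items()})
for n in ["scene","side"]:
    c=cam(n); save(c,f"pics/{n}0.png"); np.save(n+"P.npy",c["P"]); np.save(n+"I.npy",c["image"]); print(n,c["xyz"],c["orientation"])
E
```

```text
{'clock': 0.0, 'joint_pos': [1.14, 0.241, 0.004, 1.335, -0.0, 1.571], 'joint_vel': [0.001, 0.002, 0.0, 0.0, -0.001, 0.002], 'tau': [-0.001, -37.232, 25.241, 0.017, -0.0, 0.0], 'eef_pos': [0.209, 0.454, 0.23], 'tool_rot': [0.214, 0.977, -0.001, -0.0], 'ft_force': [0.01, -0.101, -0.644], 'ft_torque': [0.005, -0.045, 0.017], 'grasp_force': 0.0, 'grip_width': 0.086}
scene [0.06482827 0.88576919 0.99181363] [-0.09413275  0.4109127   0.88009933 -0.21843751]
side [ 0.49939752 -1.34187331  0.93749698] [ 0.46257472 -0.01747766 -0.02243452  0.88612406]
```

View pics/scene0.png

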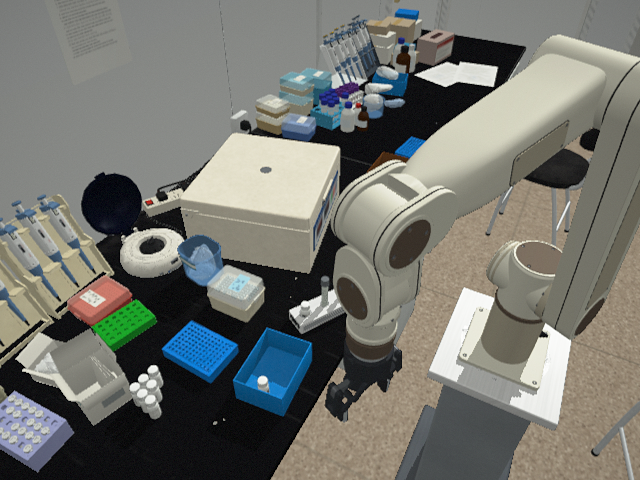

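View pics/side0.png

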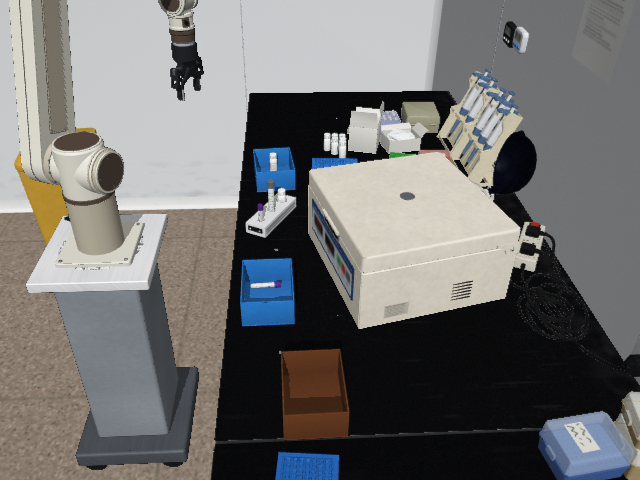

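The scene view shows the vial tray at about (272,370), with its vial at (263,383), and the block behind the wrist at (318,310). The side view shows the block at (272,213), with purple cap (261,210), conical (271,190) and vial (282,195). The tube tray is at (268,290).

```bash
python3 - <<'E'
from h import *
P=np.load("sideP.npy"); I=np.load("sideI.npy").astype(int)
for n,(u0,u1,v0,v1) in dict(block=(240,305,172,242),tv=(245,300,143,194),tt=(235,300,255,328)).items():
    p=P[v0:v1,u0:u1].reshape(-1,3); im=I[v0:v1,u0:u1].reshape(-1,3)
    ok=~np.isnan(p[:,0])&(p[:,0]<.62); p=p[ok]; im=im[ok]
    if n=="block":
        print("zmax",p[:,2].max())
        t=p[(abs(p[:,2]-.032)<.004)]
        r=cv2.minAreaRect(t[:,:2].astype(np.float32)*1000); print(n,len(t),r)
        t=p[p[:,2]>.05]
        L=cv2.kmeans(t.astype(np.float32),3,None,(3,50,1e-6),5,2)
        for k in range(3):
            q=t[L[1].ravel()==k]; top=q[q[:,2]>q[:,2].max()-.005]; print(len(q),q.mean(0).round(4),q.max(0).round(4),top.mean(0).round(4))
    else:
        t=p[(abs(p[:,2]-.07)<.004)]
        print(n,len(t),cv2.minAreaRect(t[:,:2].astype(np.float32)*1000))
        w=im.min(1)>130; print(p[w].mean(0),p[w].min(0),p[w].max(0))
P=np.load("sceneP.npy")
p=P[325:415,230:315].reshape(-1,3); t=p[(abs(p[:,2]-.07)<.004)&(p[:,1]<.5)]
print(cv2.minAreaRect(t[:,:2].astype(np.float32)*1000))
for u,v in [(237,280),(232,350),(200,345)]: print(P[v,u])
E
```

```text
zmax 0.1297360950840447
block 680 ((462.9395446777344, 165.80465698242188), (306.00225830078125, 132.426513671875), 85.98757934570312)
227 [0.4518 0.0919 0.0878] [0.4705 0.1228 0.1297] [0.4593 0.1082 0.1267]
197 [0.4666 0.2718 0.0589] [0.5296 0.2859 0.0722] [0.4337 0.2657 0.0696]
60 [0.4882 0.1591 0.0617] [0.4978 0.1759 0.0691] [0.488  0.1627 0.0671]
tv 173 ((470.52008056640625, 293.07843017578125), (119.82921600341797, 288.4541931152344), 5.246354103088379)
[0.46831104 0.29919985 0.05258985] [0.45280431 0.10085218 0.00486561] [0.49782286 0.40901907 0.10552035]
tt 347 ((452.99188232421875, -255.6431121826172), (120.03515625, 169.11012268066406), 0.9782388210296631)
[ 0.43944042 -0.20584306  0.01421659] [ 0.4119998  -0.21529388  0.00335232] [ 0.46817333 -0.19699866  0.02195723]
((461.2864990234375, 354.821533203125), (121.96752166748047, 163.12709045410156), 5.265239238739014)
[0.67324415 0.19512491 0.08760869]
[0.58358691 0.35165375 0.02976253]
[0.66204517 0.37540567 0.02819418]
```

```bash
cat >> h.py <<'E'
def go(pos,yaw,Rt=None):
    "scaled slide and turn from the measured pose to pos; tool down, tool y at yaw deg (mod 180)"
    o=bot.get_obs(); A=R.from_quat(o["tool_rot"]); best=None
    for k in (0,180):
        a=np.radians(yaw+k); y=np.array([np.cos(a),np.sin(a),0]); z=np.array([0,0,-1.])
        B=R.from_matrix(np.stack([np.cross(y,z),y,z],1))
        r=(A.inv()*(B if Rt is None else Rt)).as_rotvec()
        if best is None or np.linalg.norm(r)<np.linalg.norm(best): best=r
    print("t",round(o["clock"],2),"slide",(A.inv().apply(np.array(pos)-o["eef_pos"])/.25).round(3),"turn",(best/.5).round(3),"pos",np.round(o["eef_pos"],4),"j",np.round(o["joint_pos"],2))
E
python3 - <<'E'
from h import *
go([.46,.11,.33],-28)
E
```

```text
t 0.1 slide [-1.488 -0.83  -0.396] turn [-3.000e-03 -3.000e-03 -3.026e+00] pos [0.2085 0.4538 0.2305] j [1.14 0.24 0.   1.34 0.   1.57]
```

>>> drive_tool(slide=[[-0.1,-0.05,-0.1],[-0.3,-0.15,-0.25],[-0.5,-0.3,-0.4],[-0.7,-0.4,-0.4],[-0.9,-0.5,-0.4],[-1,-0.56,-0.4],[-1,-0.56,-0.4],[-1,-0.56,-0.4]], rotation=[[0,0,0.2],[0,0,0.4],[0,0,0.6],[0,0,0.8],[0,0,1],[0,0,1],[0,0,1],[0,0,1]])

```text
clock: 1.1
eef_pos: [0.3771, 0.223, 0.331]
tool_rot: [0.449, 0.894, -0.0, -0.0]
ft_force: [-0.4, -0.1, -0.5]
grip_width: 0.0853
grasp_force: 0.0
```

```bash
sed -i 's/for k in (0,180)/for k in (0,)/' h.py; python3 - <<'E'
from h import *
go([.46,.11,.33],-28)
E
```

```text
t 1.1 slide [-0.561 -0.004  0.004] turn [-2.000e-03 -0.000e+00  2.258e+00] pos [0.3771 0.223  0.331 ] j [0.53 0.1  0.09 1.56 0.   1.46]
```

>>> drive_tool(slide=[[-0.1,0,0],[-0.25,0,0],[-0.4,0,0],[-0.56,0,0],[-0.56,0,0],[-0.56,0,0],[-0.56,0,0],[-0.56,0,0]], rotation=[[0,0,0.2],[0,0,0.4],[0,0,0.6],[0,0,0.8],[0,0,1],[0,0,1],[0,0,1],[0,0,1]])

```text
clock: 2.1
eef_pos: [0.4608, 0.1113, 0.3314]
tool_rot: [0.655, 0.756, 0.0, 0.0]
ft_force: [1.3, -0.6, -0.1]
grip_width: 0.0853
grasp_force: 0.0
```

>>> drive_tool(slide=[[0,0,0],[0,0,0],[0,0,0],[0,0,0],[0,0,0],[0,0,0],[0,0,0],[0,0,0]], rotation=[[0,0,0.2],[0,0,0.4],[0,0,0.6],[0,0,0.8],[0,0,1],[0,0,1],[0,0,1],[0,0,1]])

```text
clock: 3.1
eef_pos: [0.461, 0.1105, 0.3313]
tool_rot: [0.822, 0.57, 0.0, -0.0]
ft_force: [0.1, 0.0, 0.3]
grip_width: 0.0855
grasp_force: 0.0
```

```bash
python3 - <<'E'
from h import *
go([.46,.11,.33],-28)
c=cam("wrist"); save(c,"pics/w1.png"); np.savez("w1.npz",P=c["P"],I=c["image"]); print(c["xyz"])
E
```

```text
t 3.1 slide [-0.003 -0.003  0.005] turn [-0.   -0.    0.26] pos [0.461  0.1105 0.3313] j [0.24 0.17 0.17 1.57 0.   2.16]
[0.49001669 0.18546255 0.47399589]
```

View pics/w1.png

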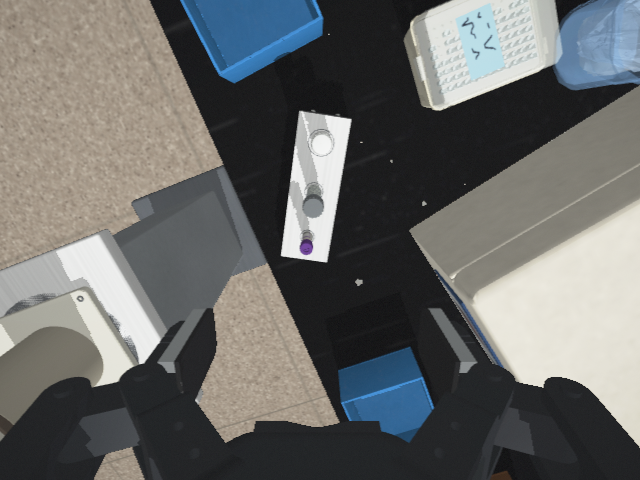

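The wrist view shows the block at about (316,187). The vial cap is at (321,142), the conical cap at (313,203) and the purple cap at (306,246).

```bash
python3 - <<'E'
from h import *
d=np.load("w1.npz"); P=d["P"]
p=P[95:275,270:365].reshape(-1,3); t=p[abs(p[:,2]-.032)<.005]
r=cv2.minAreaRect(t[:,:2].astype(np.float32)*1000); print(r)
for n,(u,v) in dict(vial=(321,142),con=(313,203),tube=(306,246)).items():
    q=P[v-20:v+20,u-18:u+18].reshape(-1,3); q=q[np.isfinite(q[:,2])]; h=q[:,2]
    top=np.median(P[v-2:v+3,u-2:u+3,2]); q=q[abs(h-top)<.004]; e=cv2.minEnclosingCircle(q[:,:2].astype(np.float32)*1000)
    print(n,top,q.mean(0),e)
E
```

```text
((458.6049499511719, 114.036865234375), (186.08363342285156, 62.08820724487305), 60.852535247802734)
vial 0.06701415056436677 [0.48758352 0.16604877 0.06689338] ((487.6222229003906, 165.7965545654297), 11.541166305541992)
con nan [nan nan nan] ((0.0, 0.0), 0.0)
tube 0.08061963896561658 [0.42928994 0.06181613 0.08025796] ((429.26202392578125, 61.60000991821289), 8.074119567871094)<stdin>:8: RuntimeWarning: Mean of empty slice.
  ret = um.true_divide(
```

```bash
python3 - <<'E'
from h import *
go([.4888,.168,.13],-29.2)
E
```

```text
t 3.15 slide [0.254 0.023 0.805] turn [ 0.    -0.     0.301] pos [0.4611 0.1105 0.3313] j [ 0.24  0.17  0.17  1.57 -0.    2.17]
```

>>> drive_tool(slide=[[0.1,0.01,0.1],[0.254,0.023,0.25],[0.254,0.023,0.4],[0.254,0.023,0.6],[0.254,0.023,0.8],[0.254,0.023,0.8],[0.254,0.023,0.8],[0.254,0.023,0.8]], rotation=[[0,0,0.1],[0,0,0.3],[0,0,0.3],[0,0,0.3],[0,0,0.3],[0,0,0.3],[0,0,0.3],[0,0,0.3]])

```text
clock: 4.15
eef_pos: [0.4909, 0.1685, 0.134]
tool_rot: [0.863, 0.506, 0.003, 0.001]
ft_force: [0.7, 0.3, -0.1]
grip_width: 0.0852
grasp_force: 0.0
```

```bash
python3 - <<'E'
from h import *
go([.4888,.168,.039],-29.2)
E
```

```text
t 4.15 slide [-0.007 -0.008  0.38 ] turn [ 0.007 -0.008 -0.001] pos [0.4909 0.1685 0.134 ] j [ 0.33  0.34 -0.13  1.1   0.    2.41]
```

>>> drive_tool(slide=[[0,0,0.05],[0,0,0.15],[0,0,0.25],[0,0,0.32],[0,0,0.37],[0,0,0.37],[0,0,0.37],[0,0,0.37]], rotation=[[0,0,0],[0,0,0],[0,0,0],[0,0,0],[0,0,0],[0,0,0],[0,0,0],[0,0,0]])

```text
clock: 5.15
eef_pos: [0.4896, 0.1681, 0.0397]
tool_rot: [0.863, 0.506, 0.001, 0.0]
ft_force: [0.3, -0.0, -0.2]
grip_width: 0.0856
grasp_force: 0.0
```

>>> drive_tool(slide=[[0,0,0],[0,0,0],[0,0,0],[0,0,0],[0,0,0],[0,0,0],[0,0,0],[0,0,0]], rotation=[[0,0,0],[0,0,0],[0,0,0],[0,0,0],[0,0,0],[0,0,0],[0,0,0],[0,0,0]], gripper=0)

```text
clock: 6.15
eef_pos: [0.489, 0.1679, 0.0391]
tool_rot: [0.863, 0.506, 0.0, -0.0]
ft_force: [-1.4, 1.1, 5.1]
grip_width: 0.0218
grasp_force: 58.9
```

>>> drive_tool(slide=[[0,0,-0.04],[0,0,-0.1],[0,0,-0.2],[0,0,-0.3],[0,0,-0.4],[0,0,-0.5],[0,0,-0.5],[0,0,-0.5]], rotation=[[0,0,0],[0,0,0],[0,0,0],[0,0,0],[0,0,0],[0,0,0],[0,0,0],[0,0,0]])

```text
clock: 7.15
eef_pos: [0.4885, 0.1676, 0.1636]
tool_rot: [0.863, 0.506, -0.0, -0.0]
ft_force: [0.2, -0.3, -0.0]
grip_width: 0.022
grasp_force: 58.8
```

```bash
python3 - <<'E'
from h import *
go([.4635,.325,.164],-15)
c=cam("wrist"); save(c,"pics/w2.png")
E
```

```text
t 7.15 slide [ 0.501 -0.395 -0.002] turn [-0.001  0.001 -0.496] pos [0.4885 0.1676 0.1636] j [ 0.33  0.31 -0.08  1.18 -0.    2.41]
```

View pics/w2.png

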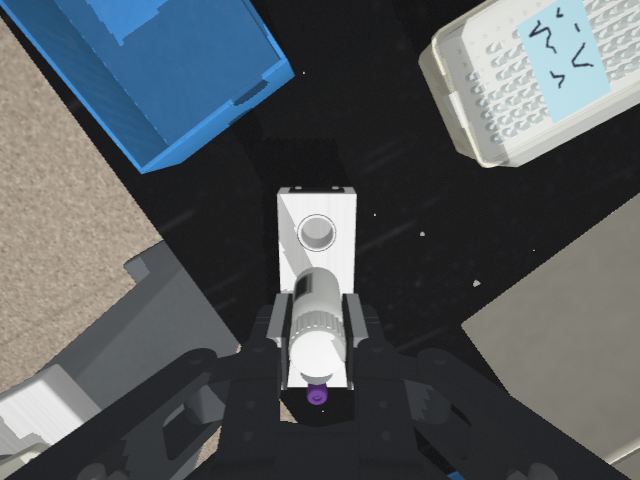

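The vial is held upright at about (318,325), and its well at (317,232) is empty. Next I carry it to the vial tray.

>>> drive_tool(slide=[[0.1,-0.08,0],[0.2,-0.16,0],[0.3,-0.24,0],[0.4,-0.32,0],[0.5,-0.395,0],[0.5,-0.395,0],[0.5,-0.395,0],[0.5,-0.395,0]], rotation=[[0,0,-0.1],[0,0,-0.2],[0,0,-0.3],[0,0,-0.4],[0,0,-0.5],[0,0,-0.5],[0,0,-0.5],[0,0,-0.5]])

```text
clock: 8.2
eef_pos: [0.4636, 0.3241, 0.1634]
tool_rot: [0.793, 0.609, -0.001, 0.0]
ft_force: [0.5, -1.1, -0.6]
grip_width: 0.022
grasp_force: 58.8
```

>>> drive_tool(slide=[[0,0,0.08],[0,0,0.18],[0,0,0.28],[0,0,0.38],[0,0,0.44],[0,0,0.48],[0,0,0.504],[0,0,0.504]], rotation=[[0,0,0],[0,0,0],[0,0,0],[0,0,0],[0,0,0],[0,0,0],[0,0,0],[0,0,0]])

```text
clock: 9.2
eef_pos: [0.4638, 0.3251, 0.0379]
tool_rot: [0.793, 0.609, 0.0, 0.0]
ft_force: [-0.6, -0.2, -0.5]
grip_width: 0.0218
grasp_force: 58.8
```

```bash
python3 - <<'E'
from h import *
go([.4635,.325,.037],-15)
c=cam("wrist"); p=c["P"].reshape(-1,3); t=p[(abs(p[:,2]-.07)<.003)&(p[:,1]>.2)]; print(cv2.minAreaRect(t[:,:2].astype(np.float32)*1000))
print(np.round(bot.get_obs()["ft_force"],1))
E
```

```text
t 9.2 slide [-0.001 -0.001  0.004] turn [ 0.    -0.     0.003] pos [0.4638 0.3251 0.0379] j [ 0.61  0.52 -0.11  0.94 -0.    2.44]
((463.8349914550781, 352.6910400390625), (121.46531677246094, 161.18336486816406), 5.307565212249756)
[-0.2  0.1 -0.2]
```

Release partly, then lift.

>>> drive_tool(slide=[[0,0,0.004],[0,0,0.004],[0,0,0.004],[0,0,0.004],[0,0,0.004],[0,0,0.004],[0,0,0.004],[0,0,0.004]], rotation=[[0,0,0],[0,0,0],[0,0,0],[0,0,0],[0,0,0],[0,0,0],[0,0,0],[0,0,0]], gripper=0.5)

```text
clock: 10.25
eef_pos: [0.4637, 0.3251, 0.0368]
tool_rot: [0.793, 0.609, -0.0, -0.0]
ft_force: [0.5, -0.2, 0.2]
grip_width: 0.0428
grasp_force: 0.0
```

>>> drive_tool(slide=[[0,0,-0.05],[0,0,-0.15],[0,0,-0.3],[0,0,-0.45],[0,0,-0.6],[0,0,-0.65],[0,0,-0.65],[0,0,-0.65]], rotation=[[0,0,0],[0,0,0],[0,0,0],[0,0,0],[0,0,0],[0,0,0],[0,0,0],[0,0,0]])

```text
clock: 11.25
eef_pos: [0.4629, 0.3246, 0.1977]
tool_rot: [0.793, 0.609, -0.001, -0.0]
ft_force: [-0.5, -0.2, -0.0]
grip_width: 0.0427
grasp_force: 0.0
```

```bash
python3 - <<'E'
from h import *
go([.4293,.0615,.22],-29.2)
c=cam("side"); I=c["image"]; save({"image":cv2.resize(I[120:260,200:340],None,fx=4,fy=4)},"pics/s2.png")
E
```

```text
t 11.25 slide [-1.052  0.141 -0.087] turn [-0.003  0.005  0.499] pos [0.4629 0.3246 0.1977] j [0.61 0.39 0.12 1.31 0.   2.44]
```

View pics/s2.png

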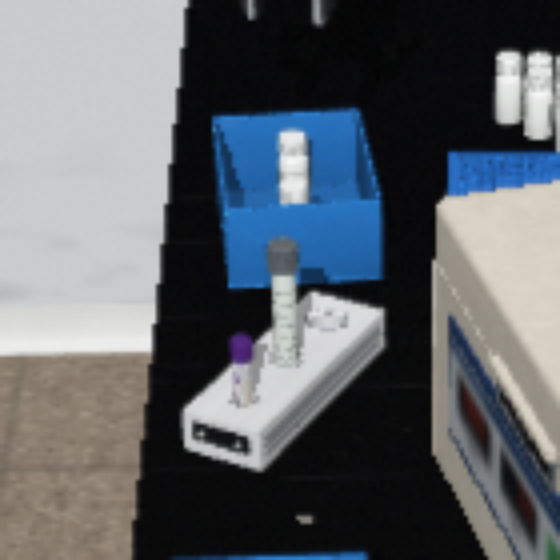

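Both vials stand in the tray at about (292,160) and below. The conical tube and the purple-capped tube remain in the block. Now the sample tube.

>>> drive_tool(slide=[[-0.15,0.02,-0.09],[-0.35,0.05,-0.09],[-0.55,0.08,-0.09],[-0.75,0.1,-0.09],[-0.9,0.12,-0.09],[-1,0.14,-0.09],[-1,0.14,-0.09],[-1,0.14,-0.09]], rotation=[[0,0,0.1],[0,0,0.2],[0,0,0.3],[0,0,0.4],[0,0,0.5],[0,0,0.5],[0,0,0.5],[0,0,0.5]])

```text
clock: 12.3
eef_pos: [0.4331, 0.0749, 0.2211]
tool_rot: [0.863, 0.506, -0.0, -0.0]
ft_force: [-0.1, 0.9, -0.1]
grip_width: 0.0431
grasp_force: 0.0
```

```bash
python3 - <<'E'
from h import *
go([.4278,.059,.052],-29.2)
E
```

```text
t 12.3 slide [-0.065  0.013  0.677] turn [-0.002  0.001 -0.001] pos [0.4331 0.0749 0.2211] j [ 0.17  0.13 -0.16  1.28  0.    2.25]
```

>>> drive_tool(slide=[[-0.065,0.013,0.02],[-0.065,0.013,0.15],[-0.065,0.013,0.3],[-0.065,0.013,0.45],[-0.065,0.013,0.57],[-0.065,0.013,0.64],[-0.065,0.013,0.675],[-0.065,0.013,0.675]], rotation=[[0,0,0],[0,0,0],[0,0,0],[0,0,0],[0,0,0],[0,0,0],[0,0,0],[0,0,0]])

```text
clock: 13.3
eef_pos: [0.4276, 0.0587, 0.0527]
tool_rot: [0.862, 0.506, -0.001, -0.0]
ft_force: [-0.1, -0.2, 0.3]
grip_width: 0.0427
grasp_force: 0.0
```

>>> drive_tool(slide=[[0,0,0],[0,0,0],[0,0,0],[0,0,0],[0,0,0],[0,0,0],[0,0,0],[0,0,0]], rotation=[[0,0,0],[0,0,0],[0,0,0],[0,0,0],[0,0,0],[0,0,0],[0,0,0],[0,0,0]], gripper=0)

```text
clock: 14.3
eef_pos: [0.4289, 0.0589, 0.0539]
tool_rot: [0.863, 0.506, 0.001, 0.0]
ft_force: [-1.3, 0.3, 6.5]
grip_width: 0.0146
grasp_force: 58.5
```

>>> drive_tool(slide=[[0,0,-0.04],[0,0,-0.1],[0,0,-0.2],[0,0,-0.3],[0,0,-0.4],[0,0,-0.5],[0,0,-0.5],[0,0,-0.5]], rotation=[[0,0,0],[0,0,0],[0,0,0],[0,0,0],[0,0,0],[0,0,0],[0,0,0],[0,0,0]])

```text
clock: 15.3
eef_pos: [0.4276, 0.0586, 0.1775]
tool_rot: [0.863, 0.506, -0.0, -0.0]
ft_force: [0.7, -0.5, -0.8]
grip_width: 0.0142
grasp_force: 58.4
```

```bash
python3 - <<'E'
from h import *
go([.45,-.29,.18],-29.2)
c=cam("wrist"); save(c,"pics/w3.png")
E
```

```text
t 15.3 slide [-1.173  0.759 -0.01 ] turn [-0.001  0.001 -0.001] pos [0.4276 0.0586 0.1775] j [ 0.14  0.14 -0.26  1.17 -0.    2.22]
```

View pics/w3.png

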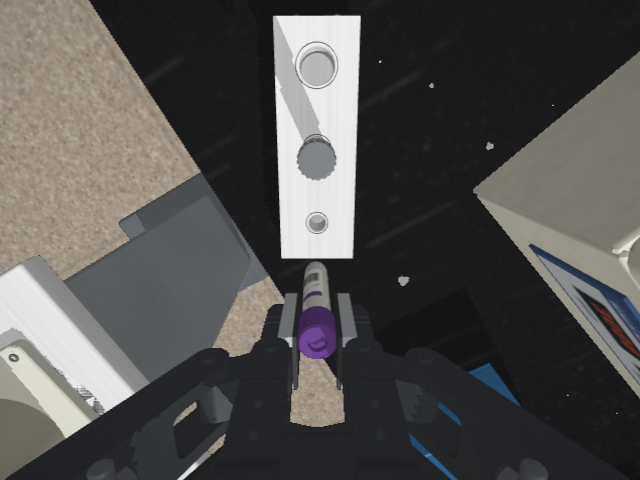

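The purple-capped tube is held at about (317,325), and its well at (317,222) is empty. Next I carry it to the tube tray.

>>> drive_tool(slide=[[-0.15,0.1,0],[-0.35,0.2,0],[-0.55,0.35,0],[-0.75,0.47,0],[-0.9,0.58,0],[-1,0.65,0],[-1,0.65,0],[-1,0.65,0]], rotation=[[0,0,0],[0,0,0],[0,0,0],[0,0,0],[0,0,0],[0,0,0],[0,0,0],[0,0,0]])

```text
clock: 16.35
eef_pos: [0.4471, -0.238, 0.177]
tool_rot: [0.863, 0.506, -0.001, -0.001]
ft_force: [-1.1, 0.4, -0.4]
grip_width: 0.014
grasp_force: 58.5
```

```bash
python3 - <<'E'
from h import *
go([.453,-.28,.178],-29.2)
c=cam("wrist"); p=c["P"].reshape(-1,3); t=p[(abs(p[:,2]-.07)<.003)&(p[:,1]<-.1)&(p[:,0]<.54)]; print(cv2.minAreaRect(t[:,:2].astype(np.float32)*1000))
E
```

```text
t 16.35 slide [-0.135  0.103 -0.004] turn [-0.005 -0.001 -0.001] pos [ 0.4471 -0.238   0.177 ] j [-0.49  0.29 -0.08  1.21  0.    1.59]
((459.17645263671875, -330.438720703125), (131.61795043945312, 322.90606689453125), 5.45182466506958)
```

>>> drive_tool(slide=[[-0.06,0.05,0],[-0.135,0.1,0.05],[-0.135,0.1,0.15],[-0.135,0.1,0.27],[-0.135,0.1,0.38],[-0.135,0.1,0.46],[-0.135,0.1,0.495],[-0.135,0.1,0.495]], rotation=[[0,0,0],[0,0,0],[0,0,0],[0,0,0],[0,0,0],[0,0,0],[0,0,0],[0,0,0]])

```text
clock: 17.4
eef_pos: [0.4528, -0.2807, 0.0535]
tool_rot: [0.863, 0.506, -0.0, -0.001]
ft_force: [0.1, -0.4, 0.6]
grip_width: 0.0143
grasp_force: 58.5
```

>>> drive_tool(slide=[[0,0,0.006],[0,0,0.006],[0,0,0.006],[0,0,0.006],[0,0,0.006],[0,0,0.006],[0,0,0.006],[0,0,0.006]], rotation=[[0,0,0],[0,0,0],[0,0,0],[0,0,0],[0,0,0],[0,0,0],[0,0,0],[0,0,0]], gripper=0.5)

```text
clock: 18.4
eef_pos: [0.4533, -0.2804, 0.0528]
tool_rot: [0.863, 0.506, 0.0, -0.0]
ft_force: [-0.9, -0.2, -0.1]
grip_width: 0.0424
grasp_force: 0.0
```

>>> drive_tool(slide=[[0,0,-0.05],[0,0,-0.15],[0,0,-0.3],[0,0,-0.45],[0,0,-0.6],[0,0,-0.65],[0,0,-0.65],[0,0,-0.65]], rotation=[[0,0,0],[0,0,0],[0,0,0],[0,0,0],[0,0,0],[0,0,0],[0,0,0],[0,0,0]])

```text
clock: 19.4
eef_pos: [0.4524, -0.2799, 0.2138]
tool_rot: [0.863, 0.506, -0.001, -0.001]
ft_force: [-1.0, -0.1, -0.1]
grip_width: 0.0429
grasp_force: 0.0
```

```bash
python3 - <<'E'
from h import *
go([.4585,.114,.23],-29.2)
c=cam("wrist"); save(c,"pics/w4.png")
E
```

```text
t 19.4 slide [ 1.387 -0.748 -0.063] turn [-0.006 -0.    -0.001] pos [ 0.4524 -0.2799  0.2138] j [-0.55  0.31  0.06  1.32 -0.    1.53]
```

View pics/w4.png

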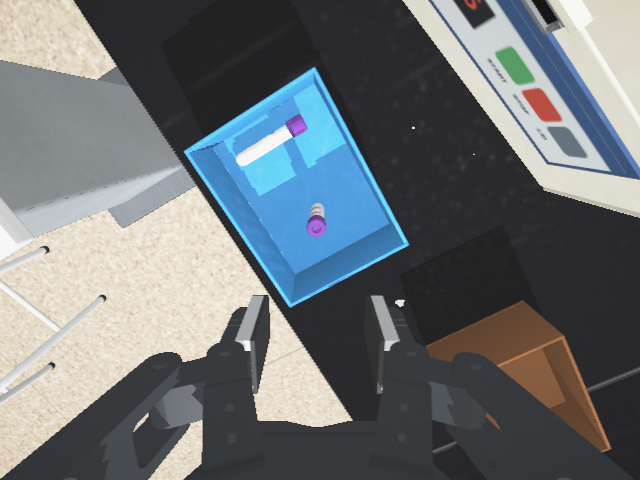

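Both tubes are in the tray: the old one lies at (270,140) and the new one stands at (316,222). Next is the conical tube.

>>> drive_tool(slide=[[0.1,-0.06,-0.07],[0.25,-0.15,-0.07],[0.42,-0.25,-0.07],[0.6,-0.35,-0.07],[0.75,-0.45,-0.07],[0.9,-0.52,-0.07],[0.95,-0.55,-0.07],[0.95,-0.55,-0.07]], rotation=[[0,0,0],[0,0,0],[0,0,0],[0,0,0],[0,0,0],[0,0,0],[0,0,0],[0,0,0]])

```text
clock: 20.45
eef_pos: [0.4487, -0.0056, 0.232]
tool_rot: [0.862, 0.507, -0.001, -0.0]
ft_force: [0.7, -1.0, -0.1]
grip_width: 0.0429
grasp_force: 0.0
```

```bash
python3 - <<'E'
from h import *
go([.4585,.114,.2],-29.2)
c=cam("wrist"); p=c["P"].reshape(-1,3)
q=p[(abs(p[:,2]-.125)<.005)&(np.hypot(p[:,0]-.4585,p[:,1]-.114)<.03)]
print(len(q),q.mean(0),cv2.minEnclosingCircle(q[:,:2].astype(np.float32)*1000))
E
```

```text
t 20.45 slide [ 0.437 -0.199  0.128] turn [-0.003  0.003  0.003] pos [ 0.4487 -0.0056  0.232 ] j [-0.01  0.14 -0.12  1.31 -0.    2.07]
954 [0.45881109 0.1128088  0.12571051] ((458.2630310058594, 113.17015075683594), 11.151480674743652)
```

>>> drive_tool(slide=[[0.1,-0.05,0],[0.22,-0.1,0.02],[0.34,-0.15,0.06],[0.435,-0.2,0.13],[0.435,-0.2,0.13],[0.435,-0.2,0.13],[0.435,-0.2,0.13],[0.435,-0.2,0.13]], rotation=[[0,0,0],[0,0,0],[0,0,0],[0,0,0],[0,0,0],[0,0,0],[0,0,0],[0,0,0]])

```text
clock: 21.5
eef_pos: [0.459, 0.1125, 0.2008]
tool_rot: [0.863, 0.505, 0.0, 0.0]
ft_force: [-0.1, -0.2, 1.0]
grip_width: 0.043
grasp_force: 0.0
```

```bash
python3 - <<'E'
from h import *
go([.4585,.1132,.096],-29.2)
E
```

```text
t 21.5 slide [ 0.001 -0.004  0.419] turn [ 0.002 -0.001 -0.004] pos [0.459  0.1125 0.2008] j [ 0.24  0.2  -0.13  1.24 -0.    2.32]
```

>>> drive_tool(slide=[[0,-0.003,0.06],[0,-0.003,0.16],[0,-0.003,0.26],[0,-0.003,0.35],[0,-0.003,0.4],[0,-0.003,0.42],[0,-0.003,0.42],[0,-0.003,0.42]], rotation=[[0,0,0],[0,0,0],[0,0,0],[0,0,0],[0,0,0],[0,0,0],[0,0,0],[0,0,0]])

```text
clock: 22.5
eef_pos: [0.4587, 0.1138, 0.0961]
tool_rot: [0.863, 0.506, 0.001, 0.0]
ft_force: [-0.4, -0.6, -0.7]
grip_width: 0.0428
grasp_force: 0.0
```

>>> drive_tool(slide=[[0,0,0],[0,0,0],[0,0,0],[0,0,0],[0,0,0],[0,0,0],[0,0,0],[0,0,0]], rotation=[[0,0,0],[0,0,0],[0,0,0],[0,0,0],[0,0,0],[0,0,0],[0,0,0],[0,0,0]], gripper=0)

```text
clock: 23.5
eef_pos: [0.4586, 0.1139, 0.096]
tool_rot: [0.863, 0.506, 0.001, 0.0]
ft_force: [-0.3, 0.5, 5.0]
grip_width: 0.0194
grasp_force: 58.5
```

>>> drive_tool(slide=[[0,0,-0.04],[0,0,-0.1],[0,0,-0.2],[0,0,-0.3],[0,0,-0.4],[0,0,-0.5],[0,0,-0.56],[0,0,-0.56]], rotation=[[0,0,0],[0,0,0],[0,0,0],[0,0,0],[0,0,0],[0,0,0],[0,0,0],[0,0,0]])

```text
clock: 24.5
eef_pos: [0.4586, 0.1138, 0.2365]
tool_rot: [0.863, 0.506, 0.001, 0.0]
ft_force: [-0.2, 0.5, -0.7]
grip_width: 0.0193
grasp_force: 58.6
```

```bash
python3 - <<'E'
from h import *
A=R.from_quat(bot.get_obs()["tool_rot"])
az=np.arctan2(.113,.459); ax=np.array([np.sin(az),-np.cos(az),0])   # lifts tool z forward
for s in (.5,.785):
    B=R.from_rotvec(-ax*-s)*A; zt=B.apply([0,0,1]); print("zt",zt)
    go(np.array([.4585,.114,.21])-.03*zt,0,B)
E
```

```text
zt [ 0.46761944  0.11501988 -0.87641456]
t 24.5 slide [-0.039 -0.043  0.001] turn [-0.731  0.683  0.   ] pos [0.4586 0.1138 0.2365] j [ 0.24  0.18 -0.06  1.33 -0.    2.32]
zt [ 0.68802379  0.16928065 -0.705668  ]
t 24.5 slide [-0.058 -0.063  0.021] turn [-1.147  1.072  0.   ] pos [0.4586 0.1138 0.2365] j [ 0.24  0.18 -0.06  1.33 -0.    2.32]
```

>>> drive_tool(slide=[[0,0,0],[-0.01,-0.01,0],[-0.02,-0.02,0],[-0.03,-0.03,0],[-0.04,-0.04,0],[-0.04,-0.04,0],[-0.04,-0.04,0],[-0.04,-0.04,0]], rotation=[[-0.06,0.06,0],[-0.2,0.19,0],[-0.35,0.33,0],[-0.5,0.47,0],[-0.62,0.58,0],[-0.7,0.65,0],[-0.73,0.68,0],[-0.73,0.68,0]])

```text
clock: 25.5
eef_pos: [0.4439, 0.1097, 0.2347]
tool_rot: [0.836, 0.49, 0.236, 0.071]
ft_force: [-0.1, 1.0, -0.7]
grip_width: 0.019
grasp_force: 58.6
```

>>> drive_tool(slide=[[0,0,0],[0,0,0],[-0.02,-0.02,0],[-0.02,-0.02,0],[-0.02,-0.02,0],[-0.02,-0.02,0],[-0.02,-0.02,0],[-0.02,-0.02,0]], rotation=[[-0.05,0.05,0],[-0.15,0.14,0],[-0.25,0.23,0],[-0.35,0.33,0],[-0.4,0.37,0],[-0.42,0.39,0],[-0.42,0.39,0],[-0.42,0.39,0]])

```text
clock: 26.5
eef_pos: [0.439, 0.1082, 0.2324]
tool_rot: [0.797, 0.467, 0.367, 0.11]
ft_force: [0.1, 0.5, -0.0]
grip_width: 0.0192
grasp_force: 58.7
```

```bash
python3 - <<'E'
from h import *
o=bot.get_obs(); z=R.from_quat(o["tool_rot"]).apply([0,0,1]); print(z,o["eef_pos"],o["eef_pos"]+.03*z,o["grip_width"],o["grasp_force"],o["joint_pos"])
c=bot.camera("side"); save({"image":cv2.resize(c["image"][90:300,170:370],None,fx=2.8,fy=2.8)},"pics/s5.png")
E
```

```text
[ 0.68699669  0.16760467 -0.70706734] [0.43901073 0.10823093 0.23239366] [0.45962063 0.11325907 0.21118164] 0.01915086654560362 58.656232953071594 [ 0.24390089 -0.37678048 -0.87710925  0.28501892 -0.00325862  2.32348775]
```

View pics/s5.png

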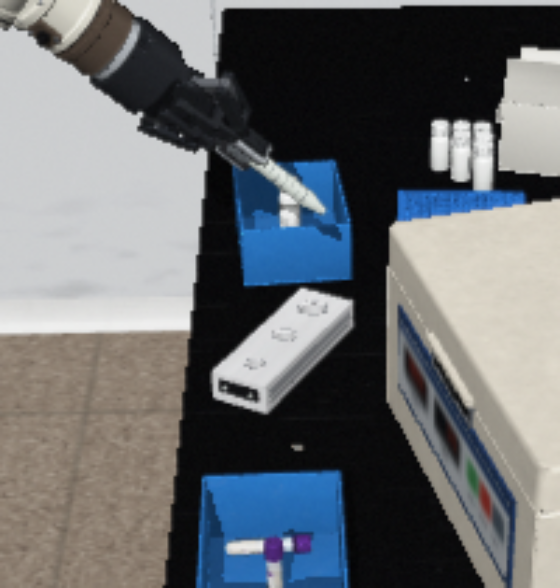

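The conical tube is held aligned with the fingers, at a slant of about 45° with its tip at (322,208). The block is empty and both trays are in order. I let it settle for one call before handing in.

>>> drive_tool(slide=[[0,0,0],[0,0,0],[0,0,0],[0,0,0],[0,0,0],[0,0,0],[0,0,0],[0,0,0]], rotation=[[0,0,0],[0,0,0],[0,0,0],[0,0,0],[0,0,0],[0,0,0],[0,0,0],[0,0,0]])

```text
clock: 27.55
eef_pos: [0.4384, 0.1081, 0.2319]
tool_rot: [0.797, 0.467, 0.367, 0.11]
ft_force: [-0.4, 0.4, -0.1]
grip_width: 0.0193
grasp_force: 58.7
```

```bash
python3 -c "
from workcell import bot
print(bot.job_done())"
```

```text
the job is handed in; nothing more can be done
None
```

The job is handed in at about 28 s (no verdict was returned): the vial and sample tube stand released in their own trays, and the conical tube is held still at 45°, cap up, its middle about 21 cm above the block.

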